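# Set the filter and the iris on the optical rail

### The job

Set the light on the optical rail for the next exposure: swing the hinged filter holder round until it stands square across the beam, home against its stop, and push the lever of the larger iris over until it points straight up at the long middle mark. Only push, gently, with a fingertip on the metal: do not touch the filter's glass and do not grip the filter holder or the irises. Leave the smaller iris at its setting and the loose things on the bench where they stand.

Things in the scene. Friction and masses are not known exactly. Their poses are not given: they have to be found in the camera images.
- rail: Optical rail: aluminium bar 720 mm long (its y axis), 60 mm wide, top 32 mm above the bench. Origin: centre of its underside; its x points across it, away from the robot. Fixed on it: four mounts in any order, about 105 mm apart, a finned LED lamp house at the -y end (167 mm high), a camera at the +y end. The beam runs along y over the rail's middle line, 130 mm above the bench.
- filter_mount: Swing-out filter holder: a rail carrier with an aluminium side plate reaching towards the robot and an upright hinge post (to 153 mm above the bench) 55 mm on the robot's side of the beam. Origin: on the rail's top in the beam's plane (32 mm above the bench); axes parallel to the rail's.
- filter_hinge (a point): Point on the vertical hinge axis of the filter arm, at beam height (130 mm above the bench), at x = -55 mm, y = 0 in the filter mount's frame.
- beam_at_filter (a point): The point on the beam (130 mm above the bench) where the middle of the filter belongs.
- filter_arm (a joint): Angle of the filter arm about its vertical hinge, rad. 0: along the rail's +x, frame square across the beam, on its slightly springy stop. Grows counter-clockwise from above to 1.55 (along the rail's +y, out of the beam); starts swung out. Push the side that faces the robot when out (the +y side when in), turning it clockwise. It stays where left; about 1.2 N at the stem moves it.
- filter_stem (a point): Middle of the upright steel stem on top of the filter's round frame, where a finger pushes: 170 mm above the bench, 55 mm from the hinge axis. Stem 6 mm thick with an 8 mm head, from 155 to 179 mm above the bench. Below it the frame: a black ring 50 mm in diameter, 10 mm thick, top 155 mm above the bench.
- filter_glass: The grey glass of the filter, a disc of 27 mm set 3 mm deep in the middle of the frame, 55 mm from the hinge axis at beam height. Not to be touched.
- iris_large: The larger iris diaphragm on its post: black round housing 76 mm in diameter, 16 mm thick along the beam, top 168 mm above the bench, with white scale marks and a longer one at the top in the middle. Origin: on the rail's top in the beam's plane (32 mm above the bench); axes parallel to the rail's.
- iris_large_axis (a point): Centre of the larger iris, on the beam, 130 mm above the bench: the pivot of its lever.
- iris_large_lever (a joint): Angle of the larger iris's lever about the beam, rad: 0 straight up at the long middle mark (iris half closed), positive leaning to the rail's +x, negative to its -x (towards the robot); stops at -0.62 and 0.62. It starts leaning towards the robot (nearly open). It stays where left; about 0.7 N at the ball moves it.
- iris_large_ball (a point): Centre of the 10 mm steel ball at the end of the larger iris's lever, 70 mm from the pivot. The lever is a 6 mm round steel rod standing radially out of the housing's rim (free from 38 mm to 65 mm from the pivot).
- iris_small: The smaller iris: housing 48 mm in diameter, 12 mm thick, centre on the beam at the same height; already set, leave alone. Origin and axes as for the larger iris.
- iris_small_ball (a point): Centre of the 7 mm ball of the smaller iris's lever, 45 mm from the beam. Must not be moved.
- lens_mount: Lens in a ring mount 54 mm in diameter, 12 mm thick, on the rail, no lever, top 163 mm above the bench. Fixed. Origin and axes as for the irises.
- objective: Loose bystander: steel microscope objective standing on the bench, 25 mm in diameter, 44 mm tall. Origin: centre of its underside.
- spare_post: Loose bystander: steel post 12.6 mm in diameter on a 32 mm round foot, 75 mm tall, standing on the bench. Origin: centre of its underside.
- hex_driver: Loose bystander: driver with black handle, 170 mm long, lying on the bench. Origin: at its middle, underside.
- slide_box: Loose bystander: flat grey and white slide box 86 x 101 x 32 mm. Origin: centre of its underside.
- dust_blower: Loose bystander: black rubber bulb blower, 52 mm in diameter, 100 mm tall, standing nozzle up. Origin: centre of its underside.
- spare_filter: Loose bystander: spare filter in a ring, 31 mm in diameter, 6 mm thick, lying flat. Origin: centre of its underside.
- petri_dish: Loose bystander: flat glass dish 90 mm in diameter, 16 mm high. Origin: centre of its underside.
- wash_bottle: Loose bystander: white bottle 64 mm in diameter, 150 mm tall. Origin: centre of its underside.

How it is judged:
By the outcome, as a careful person would: the job done as asked, in the order asked, and still so for the second after the job is handed in, with the robot touching nothing.
It also fails if it takes over 51 s, if anything falls off the work surface, if the arm or the gripper's body presses on something with over 40 N, if the wrist force passes 120 N, or if a joint passes its speed limit or range.

### The arm

A 7-joint arm with a two-finger parallel gripper is mounted at the origin on the work surface. World frame = base frame: x ahead of the robot, y to its left, z up, the work surface at z = 0. Lengths are in m, angles in rad, forces in N, time in s.
With the tool pointing down it reaches from about 0.4 to 0.85 m from the base axis. Payload 4.5 kg.
Tool frame: the origin (TCP) lies between the finger pads; the fingertips stand r.tip_reach ahead of it and the grasp point (between the pads) lies 3 mm ahead of it (r.tip_reach is the distance from the TCP to the fingertips, in m); z points along the fingers, y is the line along which they close (so a half turn about z gives the same grasp; the last joint's range is limited). The gripper opens to 88 mm and grips with 3 to 60 N. Pads are 18 mm wide; open, the fingers measure 123 mm over their backs; the gripper's body (75 mm by 187 mm) begins 45 mm behind the grasp point.
Start: joints at [-1.26, 0.689, -0.195, 1.565, 0.157, 0.902, -0.215], TCP at [0.171, 0.601, 0.261] pointing down, gripper open.
Joint ranges: [-3.01, 3.01], [-0.46, 2.08], [-1.47, 1.51], [0.13, 2.56], [-1, 4.14], [0.04, 2.09], [-2.66, 2.66]. Speed limits (rad/s): [2.57, 2.57, 3.14, 3.14, 3.14, 3.14, 3.14].

### API

Orientations are given as a unit quaternion [x, y, z, w].
In Python, from plant import r gives the robot as it stands.
- The arm moves only by the tool step_arm, never from a script. Its argument "motion" is a list of rows, each an object with "dp": the shift along the tool's x, y, z in mm, a list of three; "twist": the turn, a rotation vector about the tool's x, y, z in rad, a list of three; "hand": the opening, from -1 (shut) to 1 (fully open). In form: [{"dp": [dx, dy, dz], "twist": [rx, ry, rz], "hand": hand}, ...]. A call has 1 to 5 rows; each row is the pose to reach, as a shift and turn from the pose commanded when the call began, along the tool's axes at that moment; what a row does not reach only later rows make up. A row lasts 1/8 s, in which the tool goes at most 62.5 mm and 10.7 degrees, less where a joint would pass 70% of its speed; a pose out of reach is approached as far as the arm can. A call with a gripper value outside its range is refused whole. The fingers move at their own pace and stop on an object; "force" is the grip in N (left out, the last holds). Time passes only in rows, so rows that repeat a pose let the fingers close. It gives the time, the measured TCP pose, the force, the opening and the grip force at its end, in the units of the state.
- r.get_state(): the state, without advancing time (a new reading comes with each control period).
- r.snapshot(name): name is "scene" or "top"; returns a dict with "pixels" (480x640x3 uint8, red, green, blue), "depth" (480x640 float32, m along the optical axis (not along the pixel's ray), 0 where there is no reading), "fx", "fy", "cx", "cy" (pixels), "xyz" and "orientation" of the camera in the world. Camera axes: x right, y down, z forward; pixel columns grow to the right and rows downward; lengths in m; the calibration is good to about 2 mm. A picture is of the moment at which its call begins.
- r.finish_job(): hands the job in; it is judged then, once.
Trained networks look in the newest picture that a camera, given by its name, has taken for a name from the list of things; names that differ only in an ending like _2 or _b are one class to them, and where a whole thing is asked for, a point or a joint stands for the part that bears it (a point fixed in the world has none). Each returns a list of dicts, best first, with "score" (0 to 1); they miss things now and then, are a little off and sometimes report something else, mostly with a low value. They report only what shows in the picture. A call takes as long as a camera call.
- r.search_frame(camera, thing): "at" ([x, y, z] in m, in the coordinates of the camera as it stood for that picture, good to about 4 mm: the middle of the surface that is visible of it).
The state is a dict: "clock": time; "q": joint angles; "qd": joint speeds; "joint_torque": joint torques, N m; "tool_pos": TCP position; "eef_rot": TCP orientation; "contact_force": force on the tool from outside, world axes, zero at the start; "moment": the same for the moment, N m; "opening": opening from 0.0 (shut) to 1.0 (fully open); "finger_force": force on a finger pad.
Only numpy, scipy, OpenCV 4.12 (cv2) and the standard library are available. Lean on these libraries where they do the work, as an engineer would, in place of code of your own. Each camera call takes 0.05 s, during which the arm holds its last target. There are 200 camera calls.

## Working session

There is one attempt and no reset: what is moved stays moved. The work goes in short steps, Python scripts to look and compute and a tool call to move; the robot and the scene stay as the last step left them, time stands still between calls to the robot, and variables do not carry over. Pictures are saved under pics/ and viewed, at most 10 in all, crops included, and the job is handed in when it is done.

Besides the shell and the picture viewer there is one more tool, called after "Request:" by a JSON object that holds its "method" and its "body". step_arm: Moves the arm, as the interface text tells. Its arguments: {"type":"object","properties":{"motion":{"type":"array"},"force":{"type":"number"}},"required":["motion"]}

```bash
mkdir -p pics
cat > h.py <<'E'
import numpy as np, cv2
from scipy.spatial.transform import Rotation as R
from plant import r
def cam(s): return R.from_quat(s["orientation"]).as_matrix(), np.array(s["xyz"])
def world(s,p): M,t=cam(s); return M@np.array(p)+t
def pix(s,P): 
    M,t=cam(s); c=M.T@(np.array(P)-t); return [s["fx"]*c[0]/c[2]+s["cx"], s["fy"]*c[1]/c[2]+s["cy"]]
def back(s,u,v,d=None):
    d=s["depth"][int(v),int(u)] if d is None else d
    return world(s,[(u-s["cx"])/s["fx"]*d,(v-s["cy"])/s["fy"]*d,d])
def atz(s,u,v,z):
    M,t=cam(s); k=M@np.array([(u-s["cx"])/s["fx"],(v-s["cy"])/s["fy"],1]); return t+k*(z-t[2])/k[2]
E
python3 - <<'E'
from h import *
np.set_printoptions(precision=3,suppress=True)
for n in ["scene","top"]:
    s=r.snapshot(n); cv2.imwrite(f"pics/{n}0.png",s["pixels"][...,::-1]); print(n,s["xyz"],s["orientation"],s["fx"])
    for t in ["rail","filter_mount","filter_stem","filter_glass","iris_large","iris_large_ball","iris_small","iris_small_ball","lens_mount","wash_bottle","dust_blower"]:
        for d in r.search_frame(n,t)[:2]:
            p=world(s,d["at"]); print(t,round(d["score"],2),p,np.round(pix(s,p)))
st=r.get_state(); print(st["tool_pos"],R.from_quat(st["eef_rot"]).as_matrix(),r.tip_reach,st["clock"],st["opening"])
E
```

```text
scene [ 1.092 -0.316  1.018] [ 0.807  0.495 -0.162 -0.281] 490.9891168986363
rail 0.65 [ 0.535 -0.096  0.031] [289. 291.]
rail 0.41 [ 0.511 -0.017  0.137] [315. 245.]
filter_mount 0.76 [ 0.51  -0.051  0.084] [301. 263.]
filter_mount 0.42 [0.513 0.051 0.176] [342. 224.]
filter_stem 0.93 [ 0.51  -0.02   0.133] [313. 246.]
filter_stem 0.29 [0.654 0.148 0.006] [403. 296.]
filter_glass 0.51 [ 0.51  -0.012  0.128] [316. 246.]
iris_large 0.95 [0.544 0.047 0.11 ] [346. 252.]
iris_large_ball 0.43 [ 0.513 -0.046  0.081] [303. 265.]
iris_small 0.59 [ 0.528 -0.162  0.054] [261. 295.]
lens_mount 0.59 [0.553 0.145 0.071] [383. 250.]
lens_mount 0.5 [0.512 0.049 0.183] [342. 222.]
wash_bottle 0.68 [0.331 0.401 0.083] [420. 156.]
wash_bottle 0.26 [0.555 0.145 0.072] [383. 250.]
dust_blower 0.71 [0.648 0.022 0.048] [357. 306.]
dust_blower 0.57 [0.423 0.038 0.059] [318. 230.]
top [ 0.362 -0.013  1.541] [-0.702  0.71  -0.035  0.033] 573.3679824722941
rail 0.84 [ 0.529 -0.028  0.033] [318. 236.]
filter_mount 0.81 [ 0.513 -0.047  0.061] [326. 241.]
filter_stem 0.71 [ 0.528 -0.029  0.031] [318. 237.]
filter_stem 0.66 [ 0.505 -0.016  0.142] [314. 241.]
iris_large 0.82 [0.533 0.04  0.152] [291. 229.]
iris_large 0.69 [0.314 0.404 0.105] [145. 321.]
iris_small 0.83 [ 0.512 -0.16   0.053] [369. 241.]
iris_small 0.46 [0.537 0.043 0.152] [289. 228.]
iris_small_ball 0.28 [0.646 0.147 0.007] [253. 195.]
lens_mount 0.86 [0.543 0.144 0.044] [252. 231.]
wash_bottle 0.74 [0.314 0.4   0.101] [147. 321.]
wash_bottle 0.54 [0.647 0.151 0.007] [251. 195.]
dust_blower 0.62 [ 0.517 -0.16   0.051] [369. 240.]
dust_blower 0.52 [0.634 0.021 0.047] [299. 196.]
[0.171 0.601 0.261] [[-0.962  0.273  0.   ]
 [ 0.273  0.962  0.   ]
 [ 0.     0.    -1.   ]] 0.022 1.2 1.0012684926693391
```

Run:
```python
import cv2
a=cv2.imread("pics/scene0.png")[190:330,220:420]; cv2.imwrite("pics/sc.png",cv2.resize(a,None,fx=4,fy=4,interpolation=cv2.INTER_CUBIC))
a=cv2.imread("pics/top0.png")[170:290,230:400]; cv2.imwrite("pics/tc.png",cv2.resize(a,None,fx=4.5,fy=4.5,interpolation=cv2.INTER_CUBIC))
```

```text
(no output)
```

View pics/top0.png

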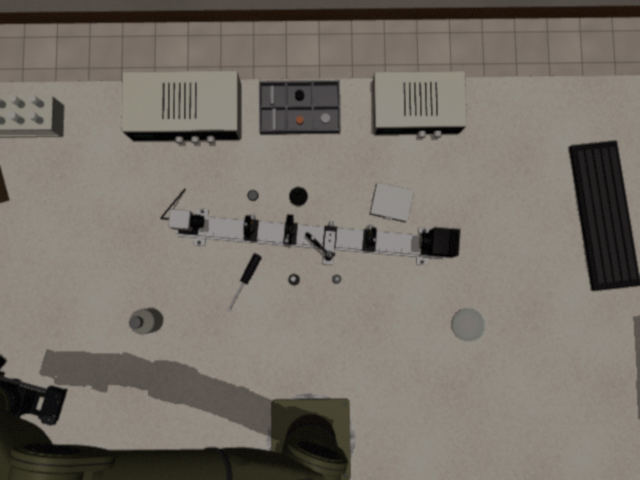

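View pics/sc.png

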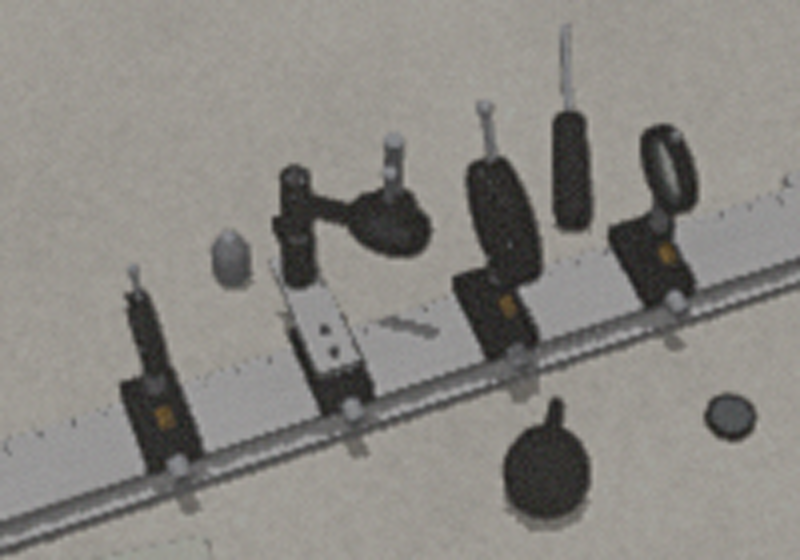

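View pics/tc.png

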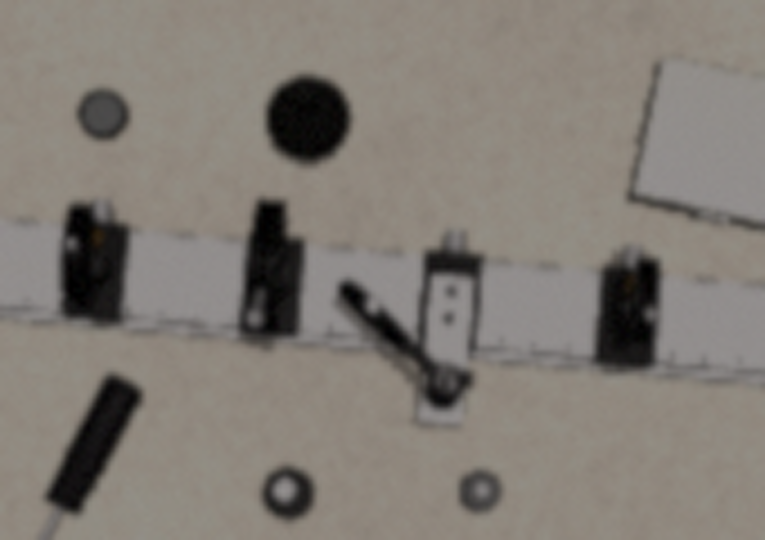

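The filter arm is about 45° out, with its stem head near scene (318,226) and top (313,237). The large iris ball is near scene (341,216) and top (287,241), leaning towards the robot. The small iris is on the −y side. Next I triangulate these points and fit the rail.

Run:
```python
from h import *
np.set_printoptions(precision=4,suppress=True)
S=r.snapshot("scene");T=r.snapshot("top")
def cloud(s):
    v,u=np.mgrid[0:480,0:640]; d=s["depth"]; M,t=cam(s)
    P=np.stack([(u-s["cx"])/s["fx"]*d,(v-s["cy"])/s["fy"]*d,d],-1)@M.T+t; P[d==0]=9; return P
ax=[]
for s in (T,S):
    P=cloud(s).reshape(-1,3)
    m=(abs(P[:,2]-.032)<.006)&(abs(P[:,0]-.53)<.1)&(abs(P[:,1])<.33)&(abs(P[:,0]-.53-.08*P[:,1])<.06)
    Q=P[m]; 
    # keep rail top: fit rectangle
    y=Q[:,1]; bins=np.arange(-.3,.3,.01); lo=[];hi=[]
    for b in bins:
        q=Q[(y>b)&(y<b+.01),0]
        if len(q)>5: lo.append((b+.005,q.min()));hi.append((b+.005,q.max()))
    for e in (lo,hi):
        e=np.array(e); f=np.polyfit(e[:,1-1],e[:,1],1)
        for _ in range(4):
            res=e[:,1]-np.polyval(f,e[:,0]); k=abs(res)<max(.003,np.median(abs(res))*1.5); f=np.polyfit(e[k,0],e[k,1],1)
        print("edge slope,x0",f,k.sum())
def tri(a,b):
    A=[];o=[]
    for s,(u,v) in((S,a),(T,b)):
        M,t=cam(s);k=M@np.array([(u-s["cx"])/s["fx"],(v-s["cy"])/s["fy"],1]);k/=np.linalg.norm(k);N=np.eye(3)-np.outer(k,k);A.append(N);o.append(N@t)
    A=np.vstack(A);o=np.hstack(o); p=np.linalg.lstsq(A,o,rcond=None)[0]; return p,np.linalg.norm(A@p-o)
c=lambda x,y:(220+x/4-.4,190+y/4-.4); t=lambda x,y:(230+x/4.5-.4,170+y/4.5-.4)
print("stem head",tri(c(393,143),t(372,303)));print("hinge top",tri(c(295,173),t(447,383)))
print("ball",tri(c(485,106),t(256,316)))
# heights by depth: tall blobs, per camera
for n,s in(("T",T),("S",S)):
    P=cloud(s)
    for nm,(cx,cy) in dict(filt=(.505,-.02),irisL=(.53,.045),lens=(.54,.145),irisS=(.515,-.16)).items():
        m=(abs(P[...,0]-cx)<.06)&(abs(P[...,1]-cy)<.045)&(P[...,2]>.1); q=P[m]
        if len(q):
            i=np.argsort(-q[:,2])[:6]; print(n,nm,len(q),q.mean(0),"y",np.percentile(q[:,1],[5,50,95]),"x",np.percentile(q[:,0],[3,97]),"\n",q[i[:5]])
```

```text
edge slope,x0 [0.0972 0.5084] 44
edge slope,x0 [0.0981 0.5575] 46
edge slope,x0 [0.0986 0.5084] 45
edge slope,x0 [0.0985 0.5601] 48
stem head (array([ 0.5094, -0.0108,  0.2013]), np.float64(0.0027402947012812543))
hinge top (array([ 0.4705, -0.0512,  0.1538]), np.float64(0.0020595967227200903))
ball (array([0.5038, 0.0495, 0.1939]), np.float64(0.0017417347490929999))
T filt 196 [ 0.4936 -0.0296  0.1438] y [-0.058  -0.0289  0.0003] x [0.4646 0.5246] 
 [[ 0.5103 -0.0096  0.1847]
 [ 0.5081 -0.0143  0.1822]
 [ 0.5131 -0.012   0.1808]
 [ 0.5107 -0.0167  0.1807]
 [ 0.5132 -0.0143  0.1798]]
T irisL 245 [0.5337 0.0422 0.1573] y [0.0052 0.0436 0.0532] x [0.5008 0.5703] 
 [[0.5044 0.0515 0.2014]
 [0.5072 0.0493 0.1979]
 [0.5025 0.0494 0.197 ]
 [0.5049 0.047  0.1966]
 [0.5026 0.0518 0.1966]]
T lens 141 [0.5463 0.148  0.1412] y [0.1426 0.1473 0.1547] x [0.523  0.5708] 
 [[0.5436 0.1475 0.1634]
 [0.5487 0.1476 0.1623]
 [0.5513 0.1526 0.1616]
 [0.5414 0.1477 0.1615]
 [0.5561 0.1453 0.1613]]
T irisS 118 [ 0.5157 -0.1609  0.1467] y [-0.168  -0.1604 -0.1558] x [0.494  0.5379] 
 [[ 0.5019 -0.1623  0.1
[... 257 characters left out ...]
.5097 -0.013   0.1799]
 [ 0.5154 -0.0111  0.1784]
 [ 0.5096 -0.0105  0.1784]]
S irisL 515 [0.5405 0.0425 0.1438] y [0.0067 0.0437 0.0531] x [0.5066 0.5749] 
 [[0.5025 0.0493 0.1965]
 [0.5044 0.0483 0.1957]
 [0.5029 0.0517 0.1957]
 [0.5051 0.0505 0.1953]
 [0.5085 0.0511 0.1952]]
S lens 259 [0.5512 0.1487 0.1338] y [0.1435 0.1489 0.1541] x [0.5255 0.5747] 
 [[0.549  0.1484 0.1656]
 [0.5487 0.1515 0.1635]
 [0.5503 0.1507 0.1621]
 [0.5481 0.1497 0.1602]
 [0.5518 0.1448 0.1599]]
S irisS 174 [ 0.5236 -0.162   0.1441] y [-0.1673 -0.1621 -0.1559] x [0.5016 0.5415] 
 [[ 0.5074 -0.1615  0.1776]
 [ 0.5076 -0.1595  0.1765]
 [ 0.5059 -0.1566  0.1762]
 [ 0.5028 -0.16    0.1744]
 [ 0.5067 -0.1571  0.1738]]
```

```bash
cat >> h.py <<'E'
X=np.array([.9952,-.0977,0]);Y=np.array([.0977,.9952,0]);H=np.array([.472,-.0515,0])  # rail axes, hinge
def go(rx,ry,z):
    st=r.get_state(); M=R.from_quat(st["eef_rot"]).as_matrix(); p=np.array(st["tool_pos"])
    W=np.column_stack([-Y,X,[0,0,-1]]); W[:,0]=np.cross(W[:,1],W[:,2])
    t=H+X*rx+Y*ry+np.array([0,0,z]); d=p-H
    print("t",st["clock"],"rail",np.round([d@X,d@Y,p[2]],4),"F",np.round(st["contact_force"],2),"dp",np.round(M.T@(t-p)*1000,1),"twist",np.round(R.from_matrix(M.T@W).as_rotvec(),3))
E
python3 -c "
from h import *
go(.027,.0645,.29)"
```

```text
t 1.3 rail [-0.3635  0.6202  0.2607] F [ 0.36  0.11 -0.02] dp [-483.2 -477.3  -29.3] twist [ 0.    -0.     1.392]
```

Request:
{"method": "step_arm", "body": {"motion": [{"dp": [-40, -40, -20], "twist": [0, 0, 0.12], "hand": -1}, {"dp": [-85, -85, -29], "twist": [0, 0, 0.28], "hand": -1}, {"dp": [-128, -128, -29], "twist": [0, 0, 0.42], "hand": -1}, {"dp": [-172, -172, -29], "twist": [0, 0, 0.56], "hand": -1}, {"dp": [-215, -215, -29], "twist": [0, 0, 0.7], "hand": -1}]}}

```text
clock: 1.92
tool_pos: [0.3198, 0.334, 0.2901]
eef_rot: [0.471, 0.882, 0.001, 0.0]
contact_force: [0.4, -0.0, -0.4]
opening: 0.457
finger_force: 0.0
```

```bash
python3 -c "
from h import *
go(.027,.0645,.29)"
```

```text
t 1.925 rail [-0.1892  0.3688  0.2901] F [ 0.44 -0.02 -0.45] dp [-372.3  -25.9   -0. ] twist [ 0.001 -0.001  0.687]
```

Request:
{"method": "step_arm", "body": {"motion": [{"dp": [-60, -4, 0], "twist": [0, 0, 0.14], "hand": -1}, {"dp": [-120, -8, 0], "twist": [0, 0, 0.28], "hand": -1}, {"dp": [-180, -12, 0], "twist": [0, 0, 0.42], "hand": -1}, {"dp": [-240, -17, 0], "twist": [0, 0, 0.56], "hand": -1}, {"dp": [-300, -22, 0], "twist": [0, 0, 0.69], "hand": -1}]}}

```text
clock: 2.55
tool_pos: [0.4695, 0.0732, 0.29]
eef_rot: [0.741, 0.671, 0.001, 0.0]
contact_force: [0.6, 0.7, 0.2]
opening: 0.006
finger_force: 0.0
```

```bash
python3 -c "
from h import *
go(.027,.0645,.29)"
```

```text
t 2.55 rail [-0.0147  0.1239  0.29  ] F [0.63 0.66 0.19] dp [-59.3  41.8   0. ] twist [ 0.001 -0.001 -0.002]
```

Request:
{"method": "step_arm", "body": {"motion": [{"dp": [-30, 21, 0], "twist": [0, 0, 0], "hand": -1}, {"dp": [-59, 42, 0], "twist": [0, 0, 0], "hand": -1}, {"dp": [-59, 42, 40], "twist": [0, 0, 0], "hand": -1}, {"dp": [-59, 42, 70], "twist": [0, 0, 0], "hand": -1}, {"dp": [-59, 42, 70], "twist": [0, 0, 0], "hand": -1}]}}

```text
clock: 3.18
tool_pos: [0.5034, 0.012, 0.2183]
eef_rot: [0.74, 0.672, -0.002, -0.001]
contact_force: [-0.0, -0.4, -0.2]
opening: 0.006
finger_force: 0.0
```

```bash
python3 -c "
from h import *
s=r.snapshot('scene'); cv2.imwrite('pics/s1.png',cv2.resize(s['pixels'][170:320,220:420,::-1],None,fx=4,fy=4,interpolation=cv2.INTER_CUBIC))
go(.027,.0645,.185)"
```

```text
t 3.225 rail [0.0261 0.0664 0.2195] F [ 0.62 -0.34 -0.22] dp [-1.9  1.  34.5] twist [-0.001  0.     0.002]
```

View pics/s1.png

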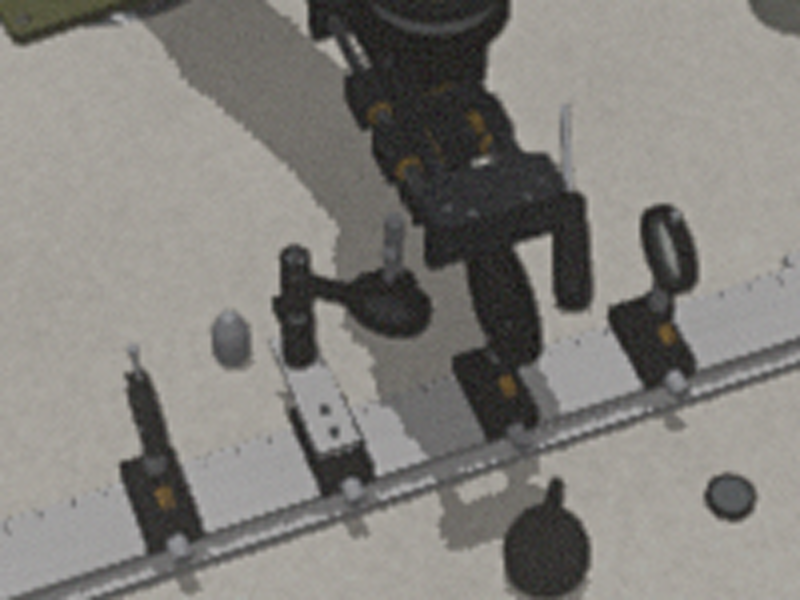

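The gripper hangs between the stem at about (393,235) and the iris housing at about (500,290). Nothing has moved. I'll descend beside the stem.

Request:
{"method": "step_arm", "body": {"motion": [{"dp": [-1, 1, 15], "twist": [0, 0, 0], "hand": -1}, {"dp": [-1, 1, 28], "twist": [0, 0, 0], "hand": -1}, {"dp": [-1, 1, 33], "twist": [0, 0, 0], "hand": -1}, {"dp": [-1, 1, 33], "twist": [0, 0, 0], "hand": -1}]}}

```text
clock: 3.72
tool_pos: [0.5054, 0.0109, 0.1864]
eef_rot: [0.74, 0.672, -0.0, -0.0]
contact_force: [-0.1, -0.2, -0.1]
opening: 0.003
finger_force: 0.0
```

Request:
{"method": "step_arm", "body": {"motion": [{"dp": [-3, 1, 0], "twist": [0, 0, 0], "hand": -1}, {"dp": [-6, 2, 0], "twist": [0, 0, 0], "hand": -1}, {"dp": [-9, 3, 0], "twist": [0, 0, 0], "hand": -1}, {"dp": [-12, 5, 0], "twist": [0, 0, 0], "hand": -1}, {"dp": [-14, 6, 0], "twist": [0, 0, 0], "hand": -1}]}}

```text
clock: 4.35
tool_pos: [0.5115, -0.0027, 0.187]
eef_rot: [0.74, 0.673, 0.001, 0.0]
contact_force: [3.2, 4.2, -0.4]
opening: 0.005
finger_force: 2.2
```

```bash
python3 -c "
from h import *
go(.047,.012,.186)"
```

```text
t 4.35 rail [0.0345 0.0524 0.187 ] F [ 3.2   4.22 -0.41] dp [-40.4  12.3   1. ] twist [ 0.002 -0.002  0.003]
```

Request:
{"method": "step_arm", "body": {"motion": [{"dp": [-4, 4, 0], "twist": [0, 0, 0], "hand": -1}, {"dp": [-8, 8, 0], "twist": [0, 0, 0], "hand": -1}, {"dp": [-12, 10, 0], "twist": [0, 0, 0], "hand": -1}, {"dp": [-16, 12, 0], "twist": [0, 0, 0], "hand": -1}, {"dp": [-20, 14, 0], "twist": [0, 0, 0], "hand": -1}]}}

```text
clock: 4.97
tool_pos: [0.5217, -0.0257, 0.1866]
eef_rot: [0.74, 0.672, -0.001, -0.0]
contact_force: [1.1, 1.8, 0.7]
opening: 0.003
finger_force: 1.0
```

```bash
python3 -c "
from h import *
go(.05,.012,.186)"
```

```text
t 4.975 rail [0.047  0.0306 0.1866] F [1.12 1.78 0.69] dp [-18.6   3.    0.6] twist [-0.001  0.001  0.001]
```

Request:
{"method": "step_arm", "body": {"motion": [{"dp": [-3, 1, 0], "twist": [0, 0, 0], "hand": -1}, {"dp": [-6, 2, 0], "twist": [0, 0, 0], "hand": -1}, {"dp": [-9, 2.5, 0], "twist": [0, 0, 0], "hand": -1}, {"dp": [-12, 3, 0], "twist": [0, 0, 0], "hand": -1}, {"dp": [-14, 3, 0], "twist": [0, 0, 0], "hand": -1}]}}

```text
clock: 5.6
tool_pos: [0.5236, -0.0394, 0.1866]
eef_rot: [0.74, 0.672, -0.0, -0.0]
contact_force: [1.0, 1.0, -0.7]
opening: 0.006
finger_force: 0.7
```

Request:
{"method": "step_arm", "body": {"motion": [{"dp": [-1, 0, 0], "twist": [0, 0, 0], "hand": -1}, {"dp": [-2, 0, 0], "twist": [0, 0, 0], "hand": -1}, {"dp": [-3, 0, 0], "twist": [0, 0, 0], "hand": -1}]}}

```text
clock: 5.98
tool_pos: [0.5235, -0.0421, 0.1867]
eef_rot: [0.74, 0.672, -0.0, -0.0]
contact_force: [0.9, 0.5, 0.1]
opening: 0.004
finger_force: 0.6
```

Request:
{"method": "step_arm", "body": {"motion": [{"dp": [-1, 0, 0], "twist": [0, 0, 0], "hand": -1}, {"dp": [-1, 0, 0], "twist": [0, 0, 0], "hand": -1}]}}

```text
clock: 6.22
tool_pos: [0.5233, -0.0432, 0.1867]
eef_rot: [0.74, 0.672, -0.0, -0.0]
contact_force: [-0.2, 1.2, -0.2]
opening: 0.003
finger_force: 0.4
```

```bash
python3 -c "
from h import *
go(.05,.012,.186)"
```

```text
t 6.225 rail [0.0503 0.0133 0.1867] F [-0.17  1.22 -0.19] dp [-1.3 -0.3  0.7] twist [-0.     0.     0.002]
```

Not yet at the stop. I'll push in 1 mm steps and watch the force.

Request:
{"method": "step_arm", "body": {"motion": [{"dp": [-1, 0, 0], "twist": [0, 0, 0], "hand": -1}, {"dp": [-1, 0, 0], "twist": [0, 0, 0], "hand": -1}]}}

```text
clock: 6.48
tool_pos: [0.5233, -0.0437, 0.1867]
eef_rot: [0.74, 0.672, 0.0, -0.0]
contact_force: [0.5, 1.7, -0.3]
opening: 0.004
finger_force: 1.1
```

Request:
{"method": "step_arm", "body": {"motion": [{"dp": [-1, 0, 0], "twist": [0, 0, 0], "hand": -1}, {"dp": [-1, 0, 0], "twist": [0, 0, 0], "hand": -1}]}}

```text
clock: 6.72
tool_pos: [0.5233, -0.0439, 0.1867]
eef_rot: [0.74, 0.673, 0.0, -0.001]
contact_force: [0.6, 6.1, -1.2]
opening: 0.003
finger_force: 2.5
```

Request:
{"method": "step_arm", "body": {"motion": [{"dp": [-1, 0, 0], "twist": [0, 0, 0], "hand": -1}, {"dp": [-1, 0, 0], "twist": [0, 0, 0], "hand": -1}]}}

```text
clock: 6.98
tool_pos: [0.5233, -0.0441, 0.1867]
eef_rot: [0.74, 0.673, 0.001, -0.001]
contact_force: [1.2, 7.0, 0.5]
opening: 0.009
finger_force: 3.5
```

The filter is on its stop at about 7 N. I'll retreat, lift, and look at it.

Request:
{"method": "step_arm", "body": {"motion": [{"dp": [6, 0, 0], "twist": [0, 0, 0], "hand": -1}, {"dp": [14, -2, 0], "twist": [0, 0, 0], "hand": -1}, {"dp": [18, -4, -40], "twist": [0, 0, 0], "hand": -1}, {"dp": [50, -35, -75], "twist": [0, 0, 0], "hand": -1}, {"dp": [90, -72, -75], "twist": [0, 0, 0], "hand": -1}]}}

```text
clock: 7.6
tool_pos: [0.4613, 0.0503, 0.2638]
eef_rot: [0.741, 0.671, 0.002, 0.002]
contact_force: [0.3, 0.6, -0.1]
opening: 0.005
finger_force: 0.0
```

```bash
python3 -c "
from h import *
s=r.snapshot('scene'); cv2.imwrite('pics/s2.png',cv2.resize(s['pixels'][180:330,220:420,::-1],None,fx=4,fy=4,interpolation=cv2.INTER_CUBIC))
T=r.snapshot('top')
a=cv2.resize(T['pixels'][200:270,240:350,::-1],None,fx=7,fy=7,interpolation=cv2.INTER_CUBIC); cv2.imwrite('pics/t2.png',a)
go(-.02,.104,.202)"
```

```text
t 7.7 rail [-0.026   0.1043  0.2619] F [ 0.05  0.23 -0.39] dp [-0.5  6.2 59.9] twist [-0.004 -0.002  0.01 ]
```

View pics/t2.png

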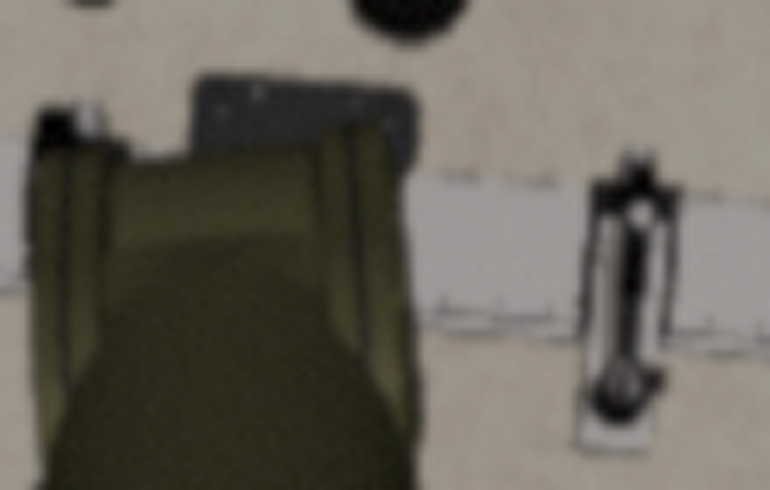

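In the top view the filter arm lies along its side plate, with the hinge at (622,388) and the stem at (640,212), so it is square. Now the iris: descend on the robot's side of the ball.

Request:
{"method": "step_arm", "body": {"motion": [{"dp": [0, 0, 30], "twist": [0, 0, 0.01], "hand": -1}, {"dp": [0, 0, 60], "twist": [0, 0, 0.01], "hand": -1}, {"dp": [0, 6, 60], "twist": [0, 0, 0.01], "hand": -1}, {"dp": [0, 12, 60], "twist": [0, 0, 0.01], "hand": -1}, {"dp": [0, 16, 60], "twist": [0, 0, 0.01], "hand": -1}]}}

```text
clock: 8.32
tool_pos: [0.4775, 0.0486, 0.2027]
eef_rot: [0.744, 0.668, 0.001, 0.001]
contact_force: [0.5, -0.2, 1.0]
opening: 0.001
finger_force: 0.0
```

Request:
{"method": "step_arm", "body": {"motion": [{"dp": [0, 3, 0], "twist": [0, 0, 0], "hand": -1}, {"dp": [0, 6, 0], "twist": [0, 0, 0], "hand": -1}, {"dp": [0, 9, 0], "twist": [0, 0, 0], "hand": -1}, {"dp": [0, 12, 0], "twist": [0, 0, 0], "hand": -1}]}}

```text
clock: 8.82
tool_pos: [0.4877, 0.0477, 0.2017]
eef_rot: [0.744, 0.669, -0.0, -0.0]
contact_force: [-0.9, -0.0, 1.7]
opening: 0.004
finger_force: 0.8
```

```bash
python3 -c "
from h import *
s=r.snapshot('scene'); cv2.imwrite('pics/s3.png',cv2.resize(s['pixels'][180:330,220:420,::-1],None,fx=4,fy=4,interpolation=cv2.INTER_CUBIC))
go(.0325,.104,.202)"
```

```text
t 8.875 rail [0.0066 0.1003 0.2017] F [-1.33 -0.37  1.41] dp [ 3.9 25.8 -0.3] twist [ 0.    -0.    -0.008]
```

View pics/s3.png

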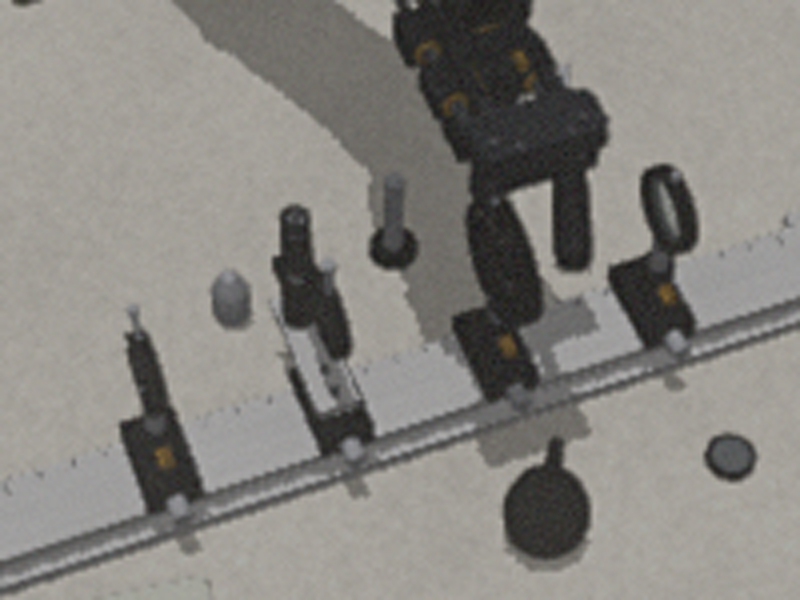

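The filter holder stands square, with its stem at (328,270) above the plate, and the finger is on the iris lever. I'll push part of the way, then back off and measure.

Request:
{"method": "step_arm", "body": {"motion": [{"dp": [0, 4, 0], "twist": [0, 0, 0], "hand": -1}, {"dp": [0, 8, 0], "twist": [0, 0, 0], "hand": -1}, {"dp": [0, 12, 0], "twist": [0, 0, 0], "hand": -1}, {"dp": [0, 15, 0], "twist": [0, 0, 0], "hand": -1}, {"dp": [0, 15, 0], "twist": [0, 0, 0], "hand": -1}]}}

```text
clock: 9.5
tool_pos: [0.5035, 0.046, 0.2017]
eef_rot: [0.744, 0.669, 0.0, 0.0]
contact_force: [-0.3, -0.1, -0.5]
opening: 0.002
finger_force: 0.0
```

Request:
{"method": "step_arm", "body": {"motion": [{"dp": [0, -40, 0], "twist": [0, 0, 0], "hand": -1}, {"dp": [0, -85, -30], "twist": [0, 0, 0], "hand": -1}, {"dp": [0, -130, -40], "twist": [0, 0, 0], "hand": -1}, {"dp": [0, -150, -40], "twist": [0, 0, 0], "hand": -1}]}}

```text
clock: 10.0
tool_pos: [0.3516, 0.0619, 0.2424]
eef_rot: [0.743, 0.669, 0.0, -0.0]
contact_force: [0.3, 0.5, -0.4]
opening: 0.007
finger_force: 0.0
```

```bash
cat >> h.py <<'E'
def tall(zmin=.172):
    np.set_printoptions(precision=4,suppress=True)
    for n in("scene","top"):
        s=r.snapshot(n); d=s["depth"]; v,u=np.mgrid[0:480,0:640]; M,t=cam(s)
        P=np.stack([(u-s["cx"])/s["fx"]*d,(v-s["cy"])/s["fy"]*d,d],-1)@M.T+t; P[d==0]=9
        q=P-H; a=np.stack([q@X,q@Y,P[...,2]],-1)
        for nm,y0,zz in(("iris",.103,zmin),("irishousing",.103,.13),("filter",0,.160),("lens",.205,.11)):
            m=(abs(a[...,1]-y0)<.03)&(a[...,0]>-.02)&(a[...,0]<.12)&(a[...,2]>zz)&(a[...,2]<.23); 
            if nm=="irishousing": m&=a[...,2]<.168
            b=a[m]
            if len(b): 
                tp=b[b[:,2]>b[:,2].max()-.009]
                print(n,nm,len(b),"top mean",tp.mean(0),len(tp),"all",b.mean(0),"xr",np.percentile(b[:,0],[1,99]))
        m=(abs(a[...,1]-.103)<.03)&(abs(a[...,0]-.04)<.06)&(a[...,2]>.1)&(a[...,2]<.23); 
        if m.any():
            vs,us=np.where(m); print(n,"px",us.min(),us.max(),vs.min(),vs.max())
        cv2.imwrite(f"pics/last_{n}.png",s["pixels"][...,::-1])
E
python3 -c "
from h import *
tall(); go(.0325,.104,.202)
a=cv2.imread('pics/last_top.png'); b=cv2.imread('pics/last_scene.png')
cv2.imwrite('pics/p4.png',np.hstack([cv2.resize(a[205:275,240:335],(400,295),interpolation=cv2.INTER_CUBIC),cv2.resize(b[190:264,300:400],(400,295),interpolation=cv2.INTER_CUBIC)]))"
```

```text
scene iris 42 top mean [0.0457 0.1046 0.2006] 19 all [0.0478 0.1041 0.191 ] xr [0.0398 0.0571]
scene irishousing 259 top mean [0.0616 0.103  0.1637] 112 all [0.0683 0.1025 0.1535] xr [0.0243 0.095 ]
scene filter 23 top mean [0.0573 0.     0.1777] 13 all [0.0575 0.0003 0.1725] xr [0.054  0.0605]
scene lens 232 top mean [0.0577 0.2081 0.1566] 36 all [0.0595 0.2073 0.1364] xr [0.0323 0.0839]
scene px 337 355 220 261
top iris 14 top mean [0.0437 0.1029 0.2021] 13 all [0.0442 0.1027 0.2   ] xr [0.0393 0.0499]
top irishousing 167 top mean [0.0551 0.1029 0.1638] 90 all [0.0524 0.1025 0.1574] xr [0.0191 0.0908]
top filter 10 top mean [ 0.055  -0.0003  0.18  ] 7 all [ 0.0553 -0.0007  0.177 ] xr [0.0527 0.0585]
top lens 125 top mean [0.0572 0.2069 0.1586] 27 all [0.0544 0.2061 0.1457] xr [0.0302 0.0801]
top px 284 293 214 244
t 10.1 rail [-0.1308  0.1011  0.242 ] F [ 1.03  0.53 -0.07] dp [  4.  163.4  39.7] twist [-0.002  0.    -0.007]
```

View pics/p4.png

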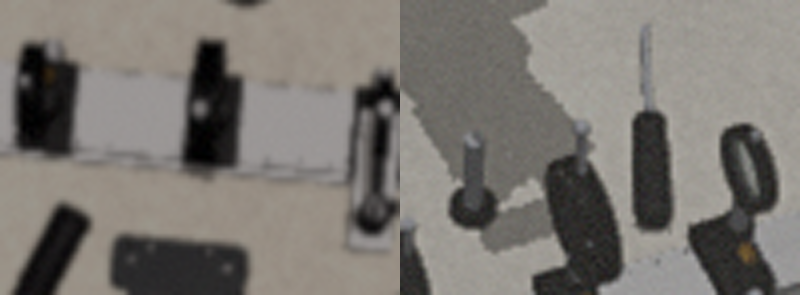

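The filter stem measures at rail (55, 0) mm, so it is square. The iris ball is at about 44 mm against a target of 55 mm, so about 11 mm remains. I'll push the finger to rx ≈ 32 mm.

Request:
{"method": "step_arm", "body": {"motion": [{"dp": [1, 50, 0], "twist": [0, 0, 0], "hand": -1}, {"dp": [2, 100, 20], "twist": [0, 0, 0], "hand": -1}, {"dp": [2, 130, 40], "twist": [0, 0, 0], "hand": -1}, {"dp": [2, 144, 40], "twist": [0, 0, 0], "hand": -1}, {"dp": [2, 150, 40], "twist": [0, 0, 0], "hand": -1}]}}

```text
clock: 10.72
tool_pos: [0.5049, 0.0475, 0.2011]
eef_rot: [0.744, 0.668, 0.0, 0.0]
contact_force: [-2.0, 0.8, -0.8]
opening: 0.004
finger_force: 0.3
```

Request:
{"method": "step_arm", "body": {"motion": [{"dp": [0, 3, 0], "twist": [0, 0, 0], "hand": -1}, {"dp": [0, 6, 0], "twist": [0, 0, 0], "hand": -1}, {"dp": [0, 9, 0], "twist": [0, 0, 0], "hand": -1}, {"dp": [0, 12, 0], "twist": [0, 0, 0], "hand": -1}, {"dp": [0, 12, 0], "twist": [0, 0, 0], "hand": -1}]}}

```text
clock: 11.35
tool_pos: [0.5155, 0.0469, 0.2019]
eef_rot: [0.744, 0.669, 0.0, 0.0]
contact_force: [0.3, 0.3, -0.1]
opening: 0.002
finger_force: 0.0
```

```bash
python3 -c "
from h import *
go(.0331,.104,.202)"
```

```text
t 11.35 rail [0.0337 0.1022 0.2019] F [ 0.25  0.34 -0.08] dp [ 1.8 -0.6 -0.1] twist [ 0.001 -0.    -0.008]
```

Target reached. I'll back off and measure.

Request:
{"method": "step_arm", "body": {"motion": [{"dp": [0, -40, 0], "twist": [0, 0, 0], "hand": -1}, {"dp": [0, -85, -30], "twist": [0, 0, 0], "hand": -1}, {"dp": [0, -130, -40], "twist": [0, 0, 0], "hand": -1}, {"dp": [0, -160, -40], "twist": [0, 0, 0], "hand": -1}, {"dp": [0, -160, -40], "twist": [0, 0, 0], "hand": -1}]}}

```text
clock: 11.98
tool_pos: [0.354, 0.0637, 0.242]
eef_rot: [0.743, 0.669, -0.0, -0.001]
contact_force: [0.8, 0.4, 0.1]
opening: 0.005
finger_force: 0.0
```

```bash
python3 -c "
from h import *
tall();tall(); go(.0331,.104,.202)
a=cv2.imread('pics/last_top.png'); b=cv2.imread('pics/last_scene.png')
cv2.imwrite('pics/p5.png',np.hstack([cv2.resize(a[205:275,240:335],(400,295),interpolation=cv2.INTER_CUBIC),cv2.resize(b[190:264,300:400],(400,295),interpolation=cv2.INTER_CUBIC)]))"
```

```text
scene iris 35 top mean [0.0581 0.1042 0.2028] 15 all [0.0583 0.1041 0.1928] xr [0.0537 0.0609]
scene irishousing 249 top mean [0.0616 0.1031 0.1638] 101 all [0.0681 0.1025 0.1539] xr [0.024  0.0939]
scene filter 21 top mean [0.0575 0.0001 0.1783] 12 all [0.0578 0.0003 0.1734] xr [0.0548 0.0616]
scene lens 231 top mean [0.0563 0.2074 0.157 ] 31 all [0.0594 0.2074 0.1369] xr [0.0329 0.0836]
scene px 337 355 224 261
top iris 18 top mean [0.0555 0.1026 0.2058] 8 all [0.0542 0.102  0.1969] xr [0.0476 0.058 ]
top irishousing 162 top mean [0.0559 0.1028 0.1637] 84 all [0.0522 0.1024 0.1569] xr [0.0189 0.0913]
top filter 10 top mean [ 0.0555 -0.0006  0.1793] 9 all [ 0.0552 -0.0007  0.1775] xr [0.0529 0.0578]
top lens 121 top mean [0.0546 0.2067 0.1567] 46 all [0.0541 0.2062 0.1467] xr [0.0302 0.0798]
top px 284 293 214 244
scene iris 34 top mean [0.0587 0.1039 0.2037] 15 all [0.0584 0.104  0.1933] xr [0.053  0.0633]
scene irishousing 258 top mean [0.061  0.1034 0.1636] 112 all [0.0682 0.1026 0.1536] xr [0.0242 0.0943]
scene filter 23 top mean [0.0578 0.0004 0.1783] 12 all [0.0578 0.0001 0.1723] xr [0.0546 0.0602]
scene lens 230 top mean [0.0576 0.2077 0.1572] 28 all [0.0594 0.2074 0.137 ] xr [0.0325 0.0835]
scene px 337 355 224 261
top iris 19 top mean [0.0549 0.1025 0.2054] 13 all [0.0547 0.1032 0.1967] xr [0.045  0.0656]
top irishousing 166 top mean [0.0553 0.1022 0.1638] 92 all [0.052  0.1022 0.1575] xr [0.0191 0.0915]
top filter 10 top mean [ 0.0555 -0.0006  0.1795] 9 all [ 0.0552 -0.0007  0.178 ] xr [0.0525 0.058 ]
top lens 127 top mean [0.0571 0.2067 0.1566] 42 all [0.0547 0.2061 0.1451] xr [0.0301 0.0802]
top px 284 293 214 244
t 12.175 rail [-0.125   0.1036  0.2417] F [ 0.58  0.74 -0.45] dp [  1.7 158.   40.1] twist [ 0.002 -0.001 -0.009]
```

View pics/p5.png

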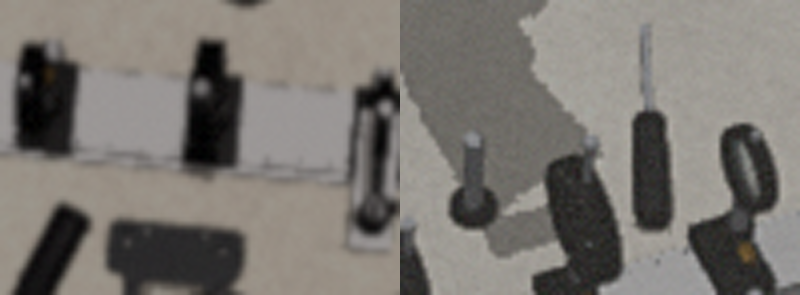

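The ball is within about 1 mm of vertical over the pivot, and the rod's x equals the ball's x. The filter is square and nothing else has moved.

```bash
python3 -c "
from plant import r
print(r.finish_job())"
```

```text
the job is handed in; nothing more can be done
None
```

The filter holder stands square across the beam against its stop. The larger iris's lever points straight up, its ball within about 1 mm of vertical by camera. I saw no movement of the other parts, and the job is handed in with the arm clear.

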